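Shut the domino box and wedge its friction peg

TASK

Close the flap of the clear domino box completely. Then turn the wooden peg on the box's rail a quarter turn clockwise so that its tongue lies across the flap, pressing the peg firmly down into its tapered hole all the while you turn, so that it wedges and stays there when you let go. Do not force the peg hard enough to damage its bush, and leave the other things on the table where they are.

Things in the scene. Friction and masses are not known exactly. Their poses are not given: they have to be found in the camera images.
- box: the domino box, fixed to the table, 150 (x) by 200 (y) by 55 mm high; origin under its centre on the table, z up. A wooden rail 47 mm wide runs along its -x side (x from -75 to -28 mm), solid up to the 55 mm top; the rest is a clear tray with some dominoes inside, walls 4 mm, covered by the flap. A bush in the middle of the rail, at x = -52, y = 0, takes the peg, whose axis is vertical
- flap (a joint): the flap's hinge angle in rad: 0 shut (its top level with the box's top), up to 1.2 raised. Hinge line along the box's y at x = +73 mm, z = 55 mm; the flap reaches 99 mm from it towards -x, is 190 mm wide and 4 to 6 mm thick, clear acrylic with a dark wooden batten along its free edge. A stiff hinge keeps it where it is left; about 2 N at mid-flap moves it down
- flap_edge (a point): the middle of the top face of the flap's wooden batten, 92 mm from the hinge line
- peg (a joint): turn of the peg in rad, clockwise seen from above: 0 at rest, tongue along the box's +y, beside the flap; 1.57 with the tongue towards the box's +x, across the flap; stop at 1.65. A torsion spring turns it back to 0 unless the peg is wedged in its taper
- stem (a joint): how far the peg is pressed down in m: 0 at the start, at most 0.020. It slides down loosely at 3 to 4 N until the taper bites, somewhere between 0.002 and 0.011: this differs each time and cannot be seen, only felt. Turned on under a steady push of 15 to 20 N it goes 1 to 3 mm further, resists with 0.3 to 0.5 N m and stays when released; a peg turned without firm push springs back
- sleeve (a joint): how far the bush sinks in its rubber bed in m, 0 unloaded: 0.5 mm for each 10 N that the peg presses on the taper; more than 1.75 mm (35 N) damages it
- peg_wing (a point): the middle of the peg's grip wing, 21 mm above the underside of the peg's disc. Wing: upright plate 10 mm thick, 40 mm long (along the tongue), 30 mm high, its top 15 mm above this point, standing on a disc 44 mm across and 6 mm thick whose upper face is 15 mm below this point; the fingertips can press on the disc on both sides of the wing. The disc's underside is 18 mm above the box's top at rest. Its y axis points along the tongue
- tongue_tip (a point): the outer end of the tongue, 51 mm from the peg's axis; tongue 16 mm wide, 6 mm thick, level with the disc
- glass: bystander: empty cobalt glass, 72 mm across, 95 mm high, origin under its centre
- ashtray: bystander: terracotta ashtray, 100 mm across, 28 mm high, origin under its centre
- holder: bystander: stainless steel lighter holder, square cup 50 by 50 by 60 mm high, origin under its centre
- domino1: bystander: black domino 25 by 50 by 9 mm lying flat, origin under its centre
- domino2: bystander: black domino as domino1
- domino3: bystander: black domino as domino1

How it is judged:
By the outcome, as a careful person would: the job done as asked, in the order asked, and still so for the second after the job is handed in, with the robot touching nothing.
It also fails if it takes over 72 s, if anything falls off the work surface, if the arm or the gripper's body presses on something with over 40 N, if the wrist force passes 120 N, or if a joint passes its speed limit or range.

ROBOT

A 6-joint arm with a two-finger parallel gripper is mounted at the origin on the work surface. World frame = base frame: x ahead of the robot, y to its left, z up, the work surface at z = 0. Lengths are in mm, angles in rad, forces in N, time in s.
With the tool pointing down it reaches from about 350 to 975 mm from the base axis. Payload 7.1 kg.
Tool frame: the origin (TCP) lies on the centre line of the jaws, within the pads' length; the fingertips stand ctrl.tip_extent ahead of it and the grasp point (between the pads) lies 6 mm ahead of it (ctrl.tip_extent is the distance from the TCP to the fingertips, in mm); y points along the fingers, z is the direction in which the jaws open and shut, and the axes are right-handed (so a half turn about y gives the same grasp; the last joint's range is limited). The gripper opens to 88 mm and grips with 3 to 60 N. Pads are 20 mm wide; open, the fingers measure 115 mm over their backs; the gripper's body (75 mm by 178 mm) begins 61 mm behind the grasp point.
Start: joints at [1.166, 0.423, 1.63, -0, 1.089, -0.019], TCP at [235.156, 579.057, 247.675] pointing down, gripper open.
Joint ranges: [-3, 3], [-0.9, 2.11], [0.09, 2.58], [-1.31, 4.45], [0.11, 2.69], [-2.54, 2.54]. Speed limits (rad/s): [2.39, 2.39, 3.01, 3.14, 3.14, 3.14].

INTERFACE

Orientations are given as a rotation vector (axis times angle).
In Python, from plant import ctrl, eyes gives the robot as it stands. The module is installed in compiled form; this text tells all that it offers.
- The arm moves only by the tool arm_command, never from a script. Its argument "series" is a list of rows, each an object of numbers: "dx", "dy", "dz": the shift along the world's x, y, z in cm; "ax", "ay", "az": the turn, a rotation vector about the world's x, y, z in rad; "claw": the finger opening in cm, from 0 to 8.78. In form: [{"dx": .., "dy": .., "dz": .., "ax": .., "ay": .., "az": .., "claw": ..}, ...]. A call has 1 to 20 rows; each row shifts and turns the commanded pose from where the row before left it; what a row does not reach is not made up. A row lasts 1/8 s, in which the tool goes at most 62.5 mm and 10.7 degrees, less where a joint would pass 70% of its speed; a pose out of reach is approached as far as the arm can. A call with a gripper value outside its range is refused whole. The fingers move at their own pace and stop on an object; "squeeze" is the grip in N (left out, the last holds). Time passes only in rows, so rows that do not move let the fingers close. It gives the time, the measured TCP pose, the force and the opening at its end, in the units of the state.
- ctrl.observe(): the state, without advancing time (a new reading comes with each control period).
- eyes.get_image(name): name is "side" or "top" or "wrist"; returns a dict with "frame" (480x640x3 uint8, blue, green, red), "mtx" (3x3 intrinsics, pixels), "origin" and "attitude" of the camera in the world; the wrist camera has in their place "tool_from_camera" (4x4, takes a point from camera to tool coordinates, whose origin is the TCP and whose axes are the tool frame's). Camera axes: x right, y up, looking along -z (the intrinsics and any distortion apply to the point x, -y, -z); pixel columns grow to the right and rows downward; lengths in mm; the calibration is good to about 2 mm. The wrist camera is an equidistant fisheye: a pixel r from the principal point sees the ray r / f radians off the axis. A picture is of the moment at which its call begins: read the wrist's pose just before it. There is no depth.
- ctrl.hand_in(): hands the job in, once; it reports no verdict.
Trained networks look in a picture, given as the dict that the camera call returned (one of the last four; its "shot" number tells which), for a name from the list of things; names that differ only in an ending like _2 or _b are one class to them, and where a whole thing is asked for, a point or a joint stands for the part that bears it (a point fixed in the world has none). Each returns a list of dicts, best first, with "score" (0 to 1); they miss things now and then, are a little off and sometimes report something else, mostly with a low value. They report only what shows in the picture. A call takes as long as a camera call.
- eyes.boxes_of(picture, name): "xyz" ([x, y, z] in mm, in world coordinates, good to about 4 mm: the middle of the surface that is visible of it).
- eyes.place_of(picture, name): "xyz" ([x, y, z] in mm, in world coordinates, good to about 4 mm: a listed point, or the origin of a listed thing).
The state is a dict: "time_s": time; "qpos": joint angles; "dq": joint speeds; "joint_torque": joint torques, N m; "tcp_pos": TCP position; "eef_rot": TCP orientation; "contact_force": force on the tool from outside, world axes, zero at the start; "ft_torque": the same for the moment, N m; "width": opening from 0.0 (shut) to 1.0 (fully open).
Only numpy, scipy, OpenCV 4.12 (cv2) and the standard library are available. Lean on these libraries where they do the work, as an engineer would, in place of code of your own. Each camera call takes 0.05 s, during which the arm holds its last target.

## Working session

There is one attempt and no reset: what is moved stays moved. The work goes in short steps, Python scripts to look and compute and a tool call to move; the robot and the scene stay as the last step left them, time stands still between calls to the robot, and variables do not carry over. Pictures are saved under pics/ and viewed, and the job is handed in when it is done.

Besides the shell and the picture viewer there is one more tool, called by a JSON object that holds its "fn" and its "kwargs". arm_command: Moves the arm, as the interface text tells. Its arguments: {"type":"object","properties":{"series":{"type":"array"},"squeeze":{"type":"number"}},"required":["series"]}

```bash
mkdir -p pics; cat > h.py <<'E'
from plant import ctrl, eyes
import numpy as np, cv2
E
python3 - <<'E'
from h import *
s=ctrl.observe(); print({k:np.round(v,3) for k,v in s.items()}, ctrl.tip_extent)
for n in ["side","top","wrist"]:
    im=eyes.get_image(n); cv2.imwrite(f"pics/{n}0.png",im["frame"])
    print(n,{k:np.round(v,2).tolist() for k,v in im.items() if k!="frame"})
    for t in (["box","flap_edge","peg_wing","tongue_tip","glass","ashtray","holder","domino1"]):
        for fn in ([eyes.place_of]):
            r=fn(im,t); print(t,[(np.round(q["xyz"]).tolist(),round(q["score"],2)) for q in r[:3]], list(r[0].keys()) if r and t=="box" else "")
E
```

```text
{'time_s': np.float64(0.0), 'qpos': array([ 1.166,  0.424,  1.631,  0.   ,  1.089, -0.019]), 'dq': array([ 0.   ,  0.   ,  0.002, -0.   , -0.001,  0.   ]), 'joint_torque': array([ 2.0000e-03, -5.4465e+01, -2.7366e+01,  6.5000e-02,  2.3000e-02,
       -0.0000e+00]), 'tcp_pos': array([234.954, 578.591, 246.884]), 'eef_rot': array([-1.551,  0.303, -0.302]), 'contact_force': array([ 0.294, -0.021, -0.276]), 'ft_torque': array([-0.018, -0.002, -0.034]), 'width': np.float64(1.003)} 25.0
side {'mtx': [[573.0, 0.0, 324.6], [0.0, 573.0, 239.4], [0.0, 0.0, 1.0]], 'origin': [498.57, -1054.51, 777.07], 'attitude': [1.01, -0.02, -0.07], 'shot': 1}
box [([550.0, -95.0, -2.0], 0.59)] ['xyz', 'score']
flap_edge [([547.0, -98.0, 112.0], 0.88)] 
peg_wing [([498.0, -85.0, 91.0], 0.59)] 
tongue_tip [([512.0, -37.0, 74.0], 0.91)] 
glass [([436.0, 355.0, -0.0], 0.73)] 
ashtray [([494.0, -361.0, -2.0], 0.72)] 
holder [([635.0, 362.0, -2.0], 0.69)] 
domino1 [([496.0, -259.0, 2.0], 0.8), ([660.0, -371.0, 1.0], 0.65), ([511.0, -39.0, 74.0], 0.29)] 
top {'mtx': [[469.46, 0.0, 315.09], [0.0, 469.46, 239.18], [0
[... 156 characters left out ...]
)] ['xyz', 'score']
flap_edge [([545.0, -97.0, 112.0], 0.56)] 
peg_wing [([498.0, -90.0, 94.0], 0.76)] 
tongue_tip [([506.0, -39.0, 76.0], 0.7)] 
glass [([435.0, 356.0, -0.0], 0.56)] 
ashtray [([491.0, -359.0, -2.0], 0.91)] 
holder [([630.0, 364.0, 3.0], 0.93)] 
domino1 [([502.0, -258.0, 0.0], 0.79), ([625.0, 54.0, 0.0], 0.59), ([667.0, -366.0, -0.0], 0.57)] 
wrist {'mtx': [[371.65, 0.0, 320.8], [0.0, 371.65, 234.29], [0.0, 0.0, 1.0]], 'tool_from_camera': [[-0.0, -0.96, -0.29, -82.76], [0.0, 0.29, -0.96, -137.76], [1.0, -0.0, 0.0, -1.08], [0.0, 0.0, 0.0, 1.0]], 'shot': 3}
box [] 
flap_edge [] 
peg_wing [] 
tongue_tip [] 
glass [([435.0, 354.0, -3.0], 0.77)] 
ashtray [] 
holder [] 
domino1 []
```

View pics/side0.png

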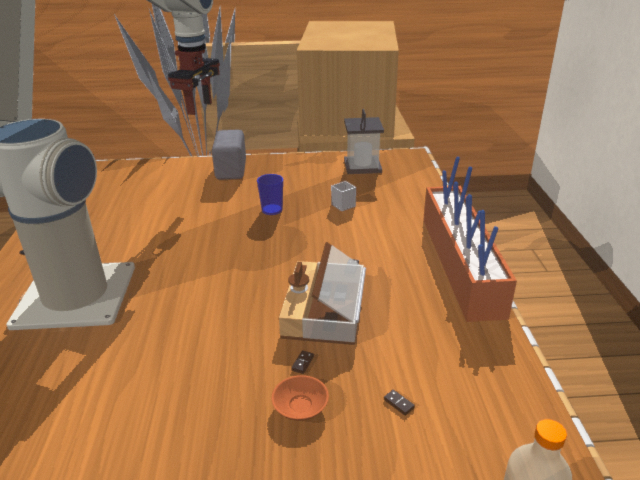

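View pics/top0.png

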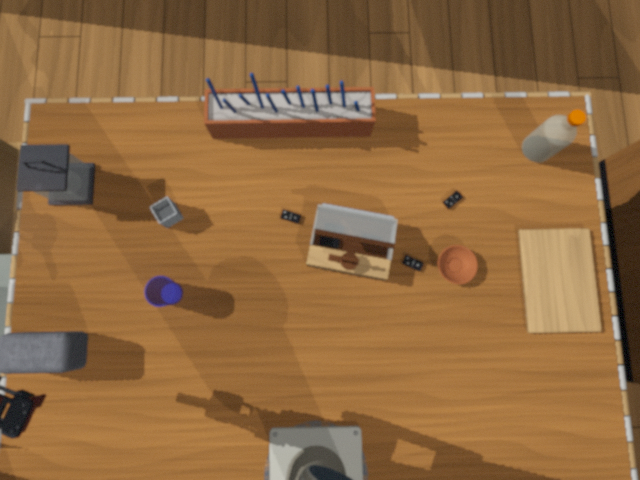

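```bash
python3 - <<'E'
from h import *
from scipy.spatial.transform import Rotation as R
s=ctrl.observe(); print(np.round(R.from_rotvec(s["eef_rot"]).as_matrix(),3), s["time_s"])
im=cv2.imread("pics/top0.png")[190:290,290:410]; cv2.imwrite("pics/top0c.png",cv2.resize(im,None,fx=6,fy=6,interpolation=cv2.INTER_CUBIC))
im=cv2.imread("pics/side0.png")[235:350,270:380]; cv2.imwrite("pics/side0c.png",cv2.resize(im,None,fx=5,fy=5,interpolation=cv2.INTER_CUBIC))
E
```

```text
[[ 0.927 -0.     0.376]
 [-0.376  0.     0.927]
 [-0.    -1.     0.   ]] 1.35
```

View pics/top0c.png

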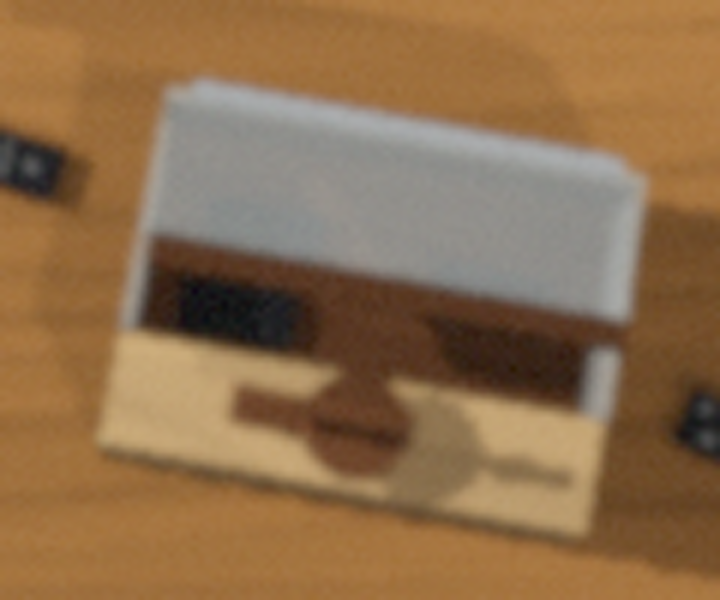

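View pics/side0c.png

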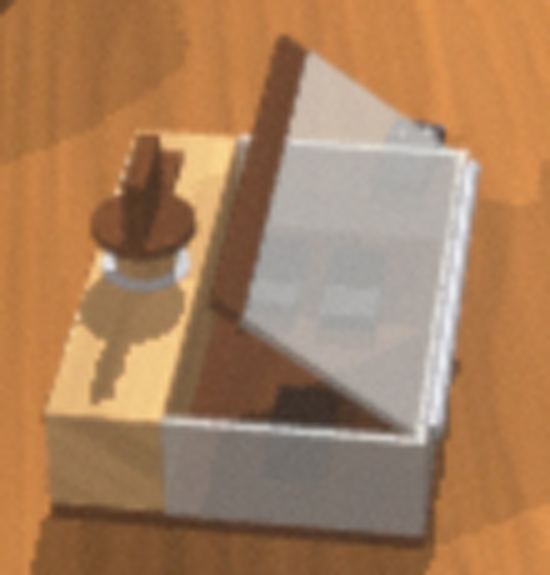

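```bash
cat >> h.py <<'E'
from scipy.spatial.transform import Rotation as R
from scipy.optimize import least_squares
CAM={"top":(469.46,315.09,239.18,[362.02,3.7,1185.5]),"side":(573.0,324.6,239.4,[498.57,-1054.51,777.07])}
def proj(im,P):
    A=np.array(im["attitude"]); A=R.from_rotvec(A).as_matrix() if A.size==3 else A
    c=(np.atleast_2d(P)-im["origin"])@A; m=im["mtx"]
    return np.c_[m[0,0]*c[:,0]/-c[:,2]+m[0,2], m[1,1]*-c[:,1]/-c[:,2]+m[1,2]]
E
python3 - <<'E'
from h import *
B=np.array([[-28,100,55],[-75,100,55],[-28,-100,55],[-75,-100,55],[75,100,55],[75,-100,55]],float)
t=np.array([[120,330],[100,445],[612,418],[588,535],[168,92],[645,175]])/6+[290-.4,190-.4]
sd=np.array([[238,138],[138,133],[165,420],[48,418],[468,152],[430,435]])/5+[270-.4,235-.4]
T=eyes.get_image("top");S=eyes.get_image("side")
def W(p,B):
    c,s=np.cos(p[2]),np.sin(p[2]); return np.c_[p[0]+c*B[:,0]-s*B[:,1],p[1]+s*B[:,0]+c*B[:,1],B[:,2]]
def f(p,wh="ts"):
    r=[]
    if "t" in wh: r.append((proj(T,W(p,B))-t))
    if "s" in wh: r.append((proj(S,W(p,B))-sd))
    return np.concatenate(r).ravel()
for w in ["t","s","ts"]:
    o=least_squares(f,[548,-98,-.2],kwargs=dict(wh=w),loss="soft_l1"); print(w,o.x,np.round(f(o.x,w).reshape(-1,2),1).tolist())
p=o.x
print(W(p,np.array([[-52,0,94.],[-52,51,76]])), W(p,np.array([[0,0,112.]])))
E
```

```text
t [ 5.47816427e+02 -1.00292461e+02 -1.98734809e-01] [[0.3, 0.3], [0.1, 0.0], [-0.7, 0.3], [0.3, -0.1], [-0.2, -0.5], [0.1, -0.0]]
s [ 5.52611199e+02 -9.81187824e+01 -1.98654219e-01] [[0.1, -0.4], [-0.6, -0.7], [0.2, 0.8], [-0.1, -0.6], [0.1, -0.4], [0.1, 1.7]]
ts [ 5.50772281e+02 -9.98039987e+01 -1.97432197e-01] [[0.1, -0.8], [-0.1, -1.1], [-1.0, -0.9], [0.1, -1.4], [-0.5, -1.6], [-0.2, -1.2], [-0.7, 0.0], [-1.5, -0.3], [-0.6, 1.4], [-1.0, 0.0], [-0.7, 0.1], [-0.7, 2.3]]
[[499.78245959 -89.60409158  94.        ]
 [509.78621469 -39.59484359  76.        ]] [[550.77228106 -99.80399873 112.        ]]
```

{"fn": "arm_command", "kwargs": {"series": [{"dx":2.02,"dy":-4.25,"az":-0.0864,"claw":0},{"dx":2.02,"dy":-4.25,"az":-0.0864,"claw":0},{"dx":2.02,"dy":-4.25,"az":-0.0864,"claw":0},{"dx":2.02,"dy":-4.25,"az":-0.0864,"claw":0},{"dx":2.02,"dy":-4.25,"az":-0.0864,"claw":0},{"dx":2.02,"dy":-4.25,"az":-0.0864,"claw":0},{"dx":2.02,"dy":-4.25,"az":-0.0864,"claw":0},{"dx":2.02,"dy":-4.25,"az":-0.0864,"claw":0},{"dx":2.02,"dy":-4.25,"az":-0.0864,"claw":0},{"dx":2.02,"dy":-4.25,"az":-0.0864,"claw":0},{"dx":2.02,"dy":-4.25,"az":-0.0864,"claw":0},{"dx":2.02,"dy":-4.25,"az":-0.0864,"claw":0},{"dx":2.02,"dy":-4.25,"az":-0.0864,"claw":0},{"dx":2.02,"dy":-4.25,"az":-0.0864,"claw":0},{"dx":2.02,"dy":-4.25,"az":-0.0864,"claw":0},{"dx":2.02,"dy":-4.25,"az":-0.0864,"claw":0},{},{}], "squeeze": 10}}

```text
validation failed for argument at $.se...
```

```bash
python3 - <<'E'
from h import *
s=ctrl.observe(); print(np.round(R.from_rotvec(s["eef_rot"]).as_matrix(),3), s["time_s"],s["tcp_pos"],s["qpos"],s["contact_force"],s["width"])
im=eyes.get_image("wrist"); cv2.imwrite("pics/w1.png",im["frame"])
for t in ["flap_edge","peg_wing","tongue_tip","box"]:
    print(t,[(np.round(q["xyz"]).tolist(),round(q["score"],2)) for q in eyes.place_of(im,t)[:2]])
E
```

```text
[[ 0.927 -0.     0.376]
 [-0.376 -0.     0.927]
 [-0.    -1.    -0.   ]] 1.45 [235.13028289 579.05697834 247.6622038 ] [ 1.16603590e+00  4.23111529e-01  1.62991436e+00  3.20816132e-06
  1.08860128e+00 -1.89918454e-02] [ 0.42965738  0.0333575  -0.15886708] 1.002124856623869
flap_edge []
peg_wing []
tongue_tip []
box []
```

View pics/w1.png

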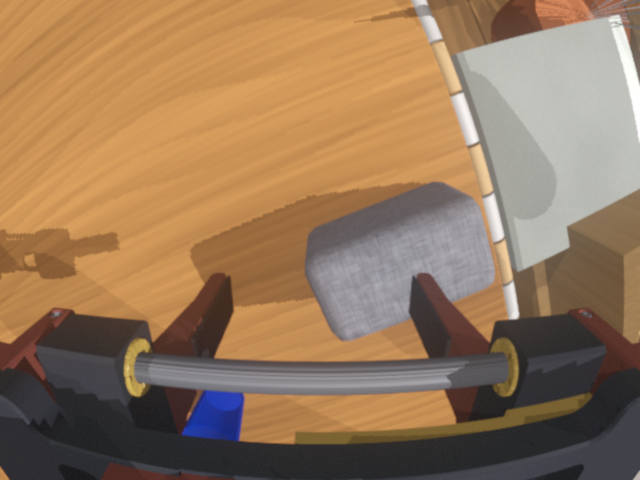

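{"fn": "arm_command", "kwargs": {"series": [{"dx":2.02,"dy":-4.25,"dz":0,"ax":0,"ay":0,"az":-0.0864,"claw":0},{"dx":2.02,"dy":-4.25,"dz":0,"ax":0,"ay":0,"az":-0.0864,"claw":0},{"dx":2.02,"dy":-4.25,"dz":0,"ax":0,"ay":0,"az":-0.0864,"claw":0},{"dx":2.02,"dy":-4.25,"dz":0,"ax":0,"ay":0,"az":-0.0864,"claw":0},{"dx":2.02,"dy":-4.25,"dz":0,"ax":0,"ay":0,"az":-0.0864,"claw":0},{"dx":2.02,"dy":-4.25,"dz":0,"ax":0,"ay":0,"az":-0.0864,"claw":0},{"dx":2.02,"dy":-4.25,"dz":0,"ax":0,"ay":0,"az":-0.0864,"claw":0},{"dx":2.02,"dy":-4.25,"dz":0,"ax":0,"ay":0,"az":-0.0864,"claw":0},{"dx":2.02,"dy":-4.25,"dz":0,"ax":0,"ay":0,"az":-0.0864,"claw":0},{"dx":2.02,"dy":-4.25,"dz":0,"ax":0,"ay":0,"az":-0.0864,"claw":0},{"dx":2.02,"dy":-4.25,"dz":0,"ax":0,"ay":0,"az":-0.0864,"claw":0},{"dx":2.02,"dy":-4.25,"dz":0,"ax":0,"ay":0,"az":-0.0864,"claw":0},{"dx":2.02,"dy":-4.25,"dz":0,"ax":0,"ay":0,"az":-0.0864,"claw":0},{"dx":2.02,"dy":-4.25,"dz":0,"ax":0,"ay":0,"az":-0.0864,"claw":0},{"dx":2.02,"dy":-4.25,"dz":0,"ax":0,"ay":0,"az":-0.0864,"claw":0},{"dx":2.02,"dy":-4.25,"dz":0,"ax":0,"ay":0,"az":-0.0864,"claw":0},{"dx":0,"dy":0,"dz":0,"ax":0,"ay":0,"az":0,"claw":0},{"dx":0,"dy":0,"dz":0,"ax":0,"ay":0,"az":0,"claw":0}], "squeeze": 10}}

```text
time_s: 3.95
tcp_pos: [557.8, -100.6, 247.4]
eef_rot: [-1.11, 1.354, -1.352]
contact_force: [-0.5, -0.0, -0.2]
width: 0.01
```

```bash
python3 - <<'E'
from h import *
s=ctrl.observe(); print(np.round(R.from_rotvec(s["eef_rot"]).as_matrix(),3), s["time_s"],s["tcp_pos"],s["qpos"],s["contact_force"],s["width"])
im=eyes.get_image("wrist"); cv2.imwrite("pics/w2.png",im["frame"])
for t in ["flap_edge","peg_wing","tongue_tip","box"]:
    print(t,[(np.round(q["xyz"]).tolist(),round(q["score"],2)) for q in eyes.place_of(im,t)[:2]])
E
```

```text
[[-0.196 -0.001  0.981]
 [-0.981  0.    -0.196]
 [-0.    -1.    -0.001]] 3.95 [ 557.8219602  -100.64517016  247.38959631] [-1.99644238e-01  3.39080050e-01  1.76014442e+00  3.31506281e-04
  1.04336009e+00 -2.55706116e-03] [-0.53971468 -0.02794816 -0.16536262] 0.009508839178862742
flap_edge [([552.0, -100.0, 112.0], 0.97)]
peg_wing [([500.0, -89.0, 89.0], 0.55), ([510.0, -38.0, 76.0], 0.46)]
tongue_tip [([512.0, -37.0, 75.0], 0.78)]
box [([549.0, -92.0, 3.0], 0.61)]
```

View pics/w2.png

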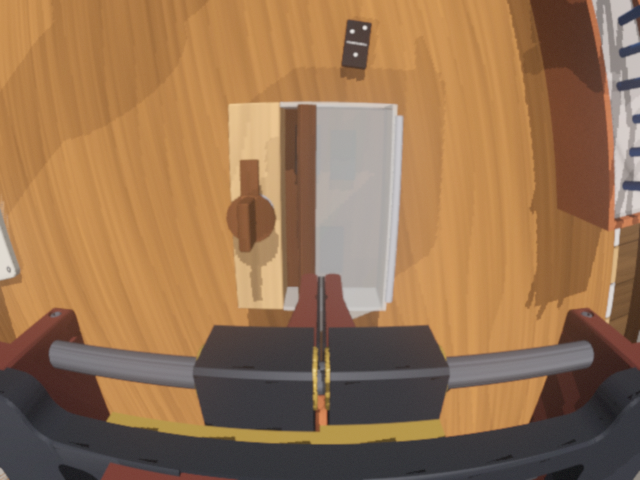

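{"fn": "arm_command", "kwargs": {"series": [{"dx":0.98,"dy":-0.2,"dz":-3.0,"ax":0,"ay":0,"az":0,"claw":0},{"dx":0,"dy":0,"dz":-4.0,"ax":0,"ay":0,"az":0,"claw":0},{"dx":0,"dy":0,"dz":-2.0,"ax":0,"ay":0,"az":0,"claw":0},{"dx":0,"dy":0,"dz":-1.0,"ax":0,"ay":0,"az":0,"claw":0},{"dx":0,"dy":0,"dz":-0.7,"ax":0,"ay":0,"az":0,"claw":0},{"dx":0,"dy":0,"dz":-0.7,"ax":0,"ay":0,"az":0,"claw":0},{"dx":0,"dy":0,"dz":-0.7,"ax":0,"ay":0,"az":0,"claw":0},{"dx":0,"dy":0,"dz":-0.7,"ax":0,"ay":0,"az":0,"claw":0}]}}

```text
time_s: 5.2
tcp_pos: [568.5, -103.0, 119.7]
eef_rot: [-1.109, 1.352, -1.354]
contact_force: [0.7, -0.6, 1.6]
width: 0.005
```

{"fn": "arm_command", "kwargs": {"series": [{"dx":0,"dy":0,"dz":-0.7,"ax":0,"ay":0,"az":0,"claw":0},{"dx":0,"dy":0,"dz":-0.7,"ax":0,"ay":0,"az":0,"claw":0},{"dx":0,"dy":0,"dz":-0.7,"ax":0,"ay":0,"az":0,"claw":0},{"dx":0,"dy":0,"dz":-0.7,"ax":0,"ay":0,"az":0,"claw":0},{"dx":0,"dy":0,"dz":-0.3,"ax":0,"ay":0,"az":0,"claw":0},{"dx":0,"dy":0,"dz":-0.3,"ax":0,"ay":0,"az":0,"claw":0},{"dx":0,"dy":0,"dz":0,"ax":0,"ay":0,"az":0,"claw":0}]}}

```text
time_s: 6.08
tcp_pos: [568.2, -102.9, 85.5]
eef_rot: [-1.109, 1.353, -1.353]
contact_force: [-0.3, -0.0, -0.2]
width: 0.006
```

{"fn": "arm_command", "kwargs": {"series": [{"dx":0,"dy":0,"dz":-0.2,"ax":0,"ay":0,"az":0,"claw":0},{"dx":0,"dy":0,"dz":-0.15,"ax":0,"ay":0,"az":0,"claw":0},{"dx":0,"dy":0,"dz":-0.1,"ax":0,"ay":0,"az":0,"claw":0}]}}

```text
time_s: 6.45
tcp_pos: [568.2, -103.0, 81.2]
eef_rot: [-1.109, 1.353, -1.353]
contact_force: [0.1, -0.9, 2.5]
width: 0.006
```

```bash
python3 - <<'E'
from h import *
im=eyes.get_image("side")
cv2.imwrite("pics/s3.png",cv2.resize(im["frame"][200:360,240:400],None,fx=4,fy=4,interpolation=cv2.INTER_CUBIC)[:600])
E
```

```text
(no output)
```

View pics/s3.png

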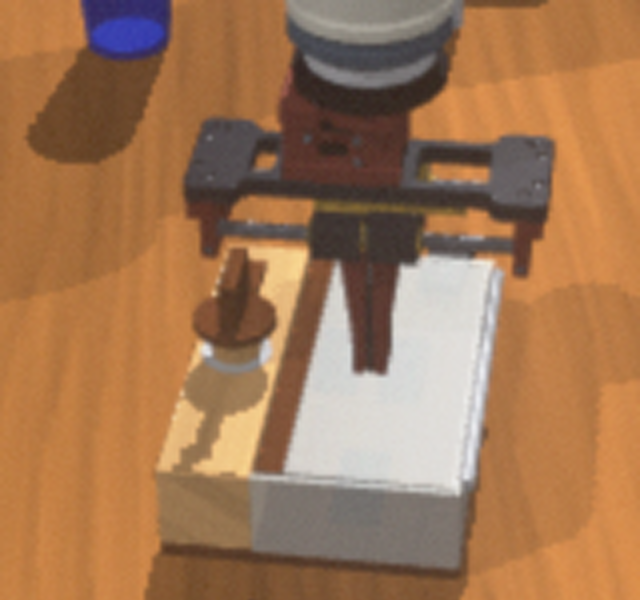

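Flap nearly flat in the picture (batten at column ~290). The tip still moves freely with 2.5 N, so I'll press on until the stop.

{"fn": "arm_command", "kwargs": {"series": [{"dx":0,"dy":0,"dz":-0.1,"ax":0,"ay":0,"az":0,"claw":0},{"dx":0,"dy":0,"dz":-0.05,"ax":0,"ay":0,"az":0,"claw":0},{"dx":0,"dy":0,"dz":0,"ax":0,"ay":0,"az":0,"claw":0}]}}

```text
time_s: 6.88
tcp_pos: [568.3, -103.0, 80.3]
eef_rot: [-1.109, 1.353, -1.353]
contact_force: [-2.2, -0.2, 7.2]
width: 0.009
```

{"fn": "arm_command", "kwargs": {"series": [{"dx":0,"dy":0,"dz":-0.05,"ax":0,"ay":0,"az":0,"claw":0},{"dx":0,"dy":0,"dz":-0.05,"ax":0,"ay":0,"az":0,"claw":0},{"dx":0,"dy":0,"dz":0,"ax":0,"ay":0,"az":0,"claw":0}]}}

```text
time_s: 7.25
tcp_pos: [568.3, -103.0, 80.2]
eef_rot: [-1.109, 1.353, -1.353]
contact_force: [-4.9, 1.5, 15.9]
width: 0.006
```

{"fn": "arm_command", "kwargs": {"series": [{"dx":0,"dy":0,"dz":2.0,"ax":0,"ay":0,"az":0,"claw":0},{"dx":0,"dy":0,"dz":5.0,"ax":0,"ay":0,"az":0,"claw":4.5},{"dx":-1.0,"dy":0.2,"dz":2.0,"ax":0,"ay":0,"az":0,"claw":4.5},{"dx":-3.0,"dy":0.6,"dz":0,"ax":0,"ay":0,"az":0,"claw":4.5},{"dx":-2.85,"dy":0.57,"dz":0,"ax":0,"ay":0,"az":0,"claw":4.5},{"dx":0,"dy":0,"dz":0,"ax":0,"ay":0,"az":0,"claw":4.5},{"dx":0,"dy":0,"dz":0,"ax":0,"ay":0,"az":0,"claw":4.5}]}}

```text
time_s: 8.12
tcp_pos: [501.0, -89.5, 169.4]
eef_rot: [-1.108, 1.351, -1.354]
contact_force: [0.3, 0.2, 0.8]
width: 0.511
```

```bash
python3 - <<'E'
from h import *
s=ctrl.observe(); print(s["time_s"],s["tcp_pos"],s["contact_force"],s["ft_torque"],s["width"])
for n in ["wrist","side","top"]:
  im=eyes.get_image(n); cv2.imwrite(f"pics/{n}4.png",im["frame"])
  for t in ["flap_edge","peg_wing","tongue_tip"]:
    print(n,t,[(np.round(q["xyz"],1).tolist(),round(q["score"],2)) for q in eyes.place_of(im,t)[:2]])
E
```

```text
8.125 [501.00956737 -89.53201365 169.40692806] [0.2851654  0.24803659 0.76753612] [-0.08132004  0.11507456  0.0739253 ] 0.5107687908940246
wrist flap_edge [([531.8, -93.8, 56.0], 0.57), ([496.1, -357.5, -3.1], 0.24)]
wrist peg_wing [([500.7, -90.1, 92.9], 0.71)]
wrist tongue_tip [([512.3, -36.8, 78.9], 0.87)]
side flap_edge [([530.0, -96.6, 55.5], 0.92)]
side peg_wing [([497.0, -87.6, 92.1], 0.67), ([491.8, -358.7, -1.6], 0.19)]
side tongue_tip [([512.1, -37.9, 74.4], 0.75)]
top flap_edge [([434.9, 352.4, 0.2], 0.29)]
top peg_wing []
top tongue_tip []
```

View pics/wrist4.png

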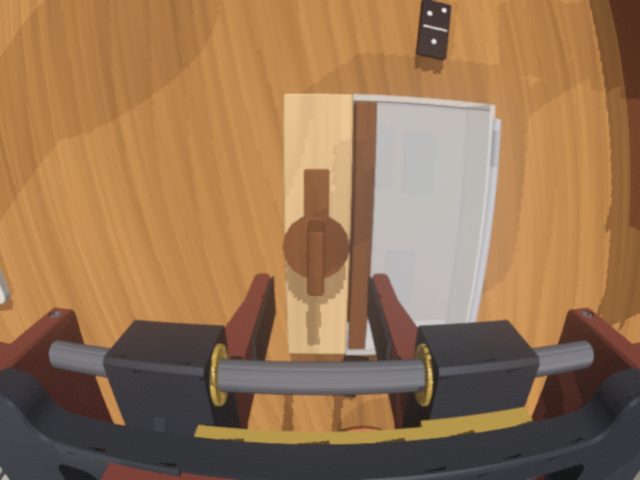

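View pics/side4.png

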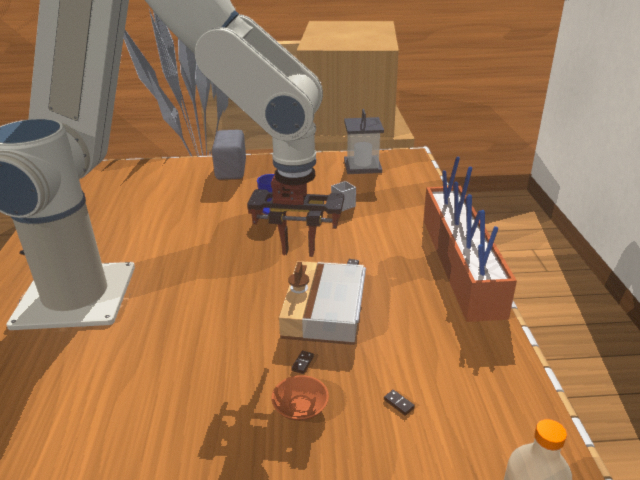

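```bash
python3 - <<'E'
from h import *
im=cv2.imread("pics/wrist4.png")[160:310,270:370]; cv2.imwrite("pics/w4c.png",cv2.resize(im,None,fx=4,fy=4,interpolation=cv2.INTER_CUBIC))
im=eyes.get_image("wrist"); s=ctrl.observe(); M=np.array(im["tool_from_camera"]); K=im["mtx"]; print(np.round(M,4))
Rm=R.from_rotvec(s["eef_rot"]).as_matrix(); p=s["tcp_pos"]
def ray(u,v,z):
    d=np.array([u-K[0,2],v-K[1,2]]); r=np.hypot(*d); th=r/K[0,0]
    dc=np.array([np.sin(th)*d[0]/r,-np.sin(th)*d[1]/r,-np.cos(th)])
    o=Rm@M[:3,3]+p; w=Rm@(M[:3,:3]@dc); return o+w*(z-o[2])/w[2]
for n,uvz in dict(disc=(316.5,247,79),rail_l=(284.5,94,55),rail_r=(353,95,55),tongue=(316.5,170,79),wingend=(316,295,103),wingend2=(316,221,109)).items():
    q=ray(*uvz); print(n,np.round(q,1),"tool",np.round(Rm.T@(q-p),1))
E
```

```text
[[-5.000000e-04 -9.568000e-01 -2.907000e-01 -7.906110e+01]
 [ 2.000000e-04  2.907000e-01 -9.568000e-01 -1.377589e+02]
 [ 1.000000e+00 -5.000000e-04  0.000000e+00 -3.392500e+00]
 [ 0.000000e+00  0.000000e+00  0.000000e+00  1.000000e+00]]
disc [493.8 -86.7  79. ] tool [-1.4 89.6 -6.2]
rail_l [492.2  14.4  55. ] tool [-100.1  113.6  -27.6]
rail_r [536.7   4.7  55. ] tool [-99.4 113.6  17.9]
tongue [503.7 -37.9  79. ] tool [-51.2  89.6  -6.1]
wingend [ 489.3 -108.9  103. ] tool [21.3 65.6 -6.3]
wingend2 [499.  -61.8 109. ] tool [-26.7  59.6  -6. ]
```

View pics/w4c.png

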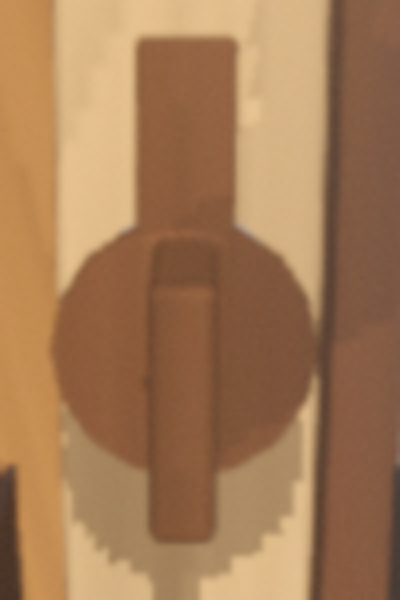

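{"fn": "arm_command", "kwargs": {"series": [{"dx":-0.28,"dy":0.12,"dz":-2.0,"ax":0,"ay":0,"az":0,"claw":4.5},{"dx":0,"dy":0,"dz":-2.0,"ax":0,"ay":0,"az":0,"claw":3.5},{"dx":0,"dy":0,"dz":-1.0,"ax":0,"ay":0,"az":0,"claw":3.0},{"dx":0,"dy":0,"dz":-0.9,"ax":0,"ay":0,"az":0,"claw":2.5},{"dx":0,"dy":0,"dz":0,"ax":0,"ay":0,"az":0,"claw":2.0},{"dx":0,"dy":0,"dz":0,"ax":0,"ay":0,"az":0,"claw":1.6}], "squeeze": 5}}

```text
time_s: 9.52
tcp_pos: [497.2, -88.1, 110.1]
eef_rot: [-1.109, 1.353, -1.353]
contact_force: [-0.2, 0.1, 0.3]
width: 0.189
```

```bash
python3 - <<'E'
from h import *
s=ctrl.observe(); print(s["time_s"],s["tcp_pos"],s["contact_force"],s["ft_torque"],s["width"]*88)
im=eyes.get_image("wrist"); cv2.imwrite("pics/w5c.png",cv2.resize(im["frame"][180:400,240:400],None,fx=2.7,fy=2.7,interpolation=cv2.INTER_CUBIC))
E
```

```text
9.525 [497.1999682  -88.11955489 110.06138687] [-0.1985978   0.06506705  0.30981785] [-0.10681265  0.08025349  0.02397495] 16.649008924260595
```

View pics/w5c.png

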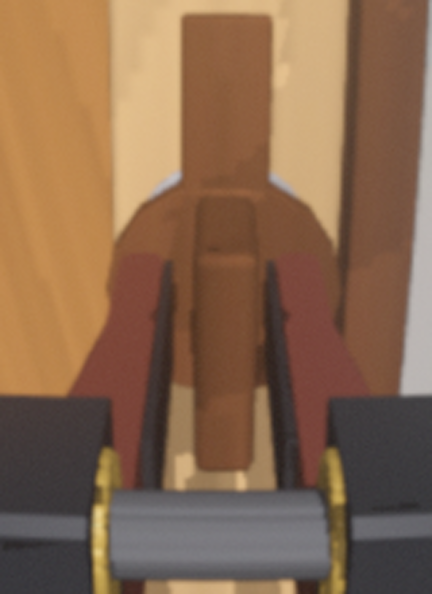

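{"fn": "arm_command", "kwargs": {"series": [{"dx":0.08,"dy":-0.01,"dz":0,"ax":0,"ay":0,"az":0,"claw":1.2},{"dx":0,"dy":0,"dz":0,"ax":0,"ay":0,"az":0,"claw":0.8},{"dx":0,"dy":0,"dz":0,"ax":0,"ay":0,"az":0,"claw":0.8}], "squeeze": 5}}

```text
time_s: 9.95
tcp_pos: [498.1, -88.2, 110.1]
eef_rot: [-1.108, 1.352, -1.354]
contact_force: [-0.6, -0.3, 3.2]
width: 0.113
```

```bash
python3 - <<'E'
from h import *
s=ctrl.observe(); print(s["time_s"],s["tcp_pos"],s["contact_force"],s["ft_torque"],s["width"]*88)
E
```

```text
9.95 [498.0837468  -88.21873659 110.06557446] [-0.6094719  -0.3309101   3.19272254] [-0.10467403  0.11565217 -0.08727771] 9.972738462245921
```

{"fn": "arm_command", "kwargs": {"series": [{"dx":0,"dy":0,"dz":0,"ax":0,"ay":0,"az":0,"claw":1.3},{"dx":0,"dy":0,"dz":-0.2,"ax":0,"ay":0,"az":0,"claw":1.3},{"dx":0,"dy":0,"dz":-0.2,"ax":0,"ay":0,"az":0,"claw":1.3},{"dx":0,"dy":0,"dz":-0.1,"ax":0,"ay":0,"az":0,"claw":1.3}]}}

```text
time_s: 10.45
tcp_pos: [497.5, -88.1, 104.4]
eef_rot: [-1.11, 1.354, -1.353]
contact_force: [-0.4, -0.2, 2.1]
width: 0.146
```

{"fn": "arm_command", "kwargs": {"series": [{"dx":0,"dy":0,"dz":-0.1,"ax":0,"ay":0,"az":0,"claw":1.3}]}}

```text
time_s: 10.58
tcp_pos: [497.5, -88.1, 103.7]
eef_rot: [-1.11, 1.354, -1.353]
contact_force: [-1.7, 0.3, 4.2]
width: 0.148
```

{"fn": "arm_command", "kwargs": {"series": [{"dx":0,"dy":0,"dz":-0.1,"ax":0,"ay":0,"az":0,"claw":1.3}]}}

```text
time_s: 10.7
tcp_pos: [497.5, -88.1, 102.7]
eef_rot: [-1.11, 1.353, -1.353]
contact_force: [-0.5, 0.3, 3.8]
width: 0.146
```

{"fn": "arm_command", "kwargs": {"series": [{"dx":0,"dy":0,"dz":-0.05,"ax":0,"ay":0,"az":0,"claw":1.3}]}}

```text
time_s: 10.82
tcp_pos: [497.5, -88.1, 102.2]
eef_rot: [-1.11, 1.353, -1.353]
contact_force: [-1.4, 0.6, 3.4]
width: 0.148
```

{"fn": "arm_command", "kwargs": {"series": [{"dx":0.04,"dy":0,"dz":0,"ax":0,"ay":0,"az":0,"claw":0.8},{"dx":0,"dy":0,"dz":0,"ax":0,"ay":0,"az":0,"claw":0.6},{"dx":0,"dy":0,"dz":0,"ax":0,"ay":0,"az":0,"claw":0.6}], "squeeze": 60}}

```text
time_s: 11.2
tcp_pos: [498.1, -88.2, 102.2]
eef_rot: [-1.109, 1.353, -1.353]
contact_force: [-0.5, 0.7, 2.3]
width: 0.108
```

{"fn": "arm_command", "kwargs": {"series": [{"dx":0,"dy":0,"dz":-0.1,"ax":0,"ay":0,"az":0,"claw":0.6}]}}

```text
time_s: 11.32
tcp_pos: [498.1, -88.2, 101.3]
eef_rot: [-1.109, 1.353, -1.353]
contact_force: [-1.1, -0.6, 3.5]
width: 0.11
```

{"fn": "arm_command", "kwargs": {"series": [{"dx":0,"dy":0,"dz":-0.1,"ax":0,"ay":0,"az":0,"claw":0.6}]}}

```text
time_s: 11.45
tcp_pos: [498.2, -88.2, 100.2]
eef_rot: [-1.109, 1.353, -1.353]
contact_force: [-0.8, -0.4, 4.4]
width: 0.108
```

{"fn": "arm_command", "kwargs": {"series": [{"dx":0,"dy":0,"dz":-0.1,"ax":0,"ay":0,"az":0,"claw":0.6}]}}

```text
time_s: 11.58
tcp_pos: [498.1, -88.2, 99.2]
eef_rot: [-1.109, 1.353, -1.353]
contact_force: [-1.0, -0.6, 4.7]
width: 0.109
```

{"fn": "arm_command", "kwargs": {"series": [{"dx":0,"dy":0,"dz":-0.1,"ax":0,"ay":0,"az":0,"claw":0.6}]}}

```text
time_s: 11.7
tcp_pos: [498.1, -88.2, 98.1]
eef_rot: [-1.109, 1.353, -1.353]
contact_force: [-1.9, -1.3, 4.1]
width: 0.112
```

{"fn": "arm_command", "kwargs": {"series": [{"dx":0,"dy":0,"dz":-0.1,"ax":0,"ay":0,"az":0,"claw":0.6}]}}

```text
time_s: 11.82
tcp_pos: [498.1, -88.2, 97.1]
eef_rot: [-1.109, 1.353, -1.353]
contact_force: [-1.4, -0.4, 4.4]
width: 0.11
```

{"fn": "arm_command", "kwargs": {"series": [{"dx":0,"dy":0,"dz":-0.1,"ax":0,"ay":0,"az":0,"claw":0.6}]}}

```text
time_s: 11.95
tcp_pos: [498.2, -88.2, 96.1]
eef_rot: [-1.109, 1.353, -1.353]
contact_force: [-1.6, -1.4, 3.6]
width: 0.109
```

{"fn": "arm_command", "kwargs": {"series": [{"dx":0,"dy":0,"dz":-0.1,"ax":0,"ay":0,"az":0,"claw":0.6}]}}

```text
time_s: 12.08
tcp_pos: [498.1, -88.2, 95.1]
eef_rot: [-1.109, 1.353, -1.353]
contact_force: [-0.9, -0.6, 3.8]
width: 0.11
```

{"fn": "arm_command", "kwargs": {"series": [{"dx":0,"dy":0,"dz":-0.05,"ax":0,"ay":0,"az":0,"claw":0.6}]}}

```text
time_s: 12.2
tcp_pos: [498.2, -88.2, 94.8]
eef_rot: [-1.109, 1.353, -1.353]
contact_force: [-2.0, -1.2, 7.1]
width: 0.109
```

{"fn": "arm_command", "kwargs": {"series": [{"dx":0,"dy":0,"dz":-0.05,"ax":0,"ay":0,"az":0,"claw":0.6}]}}

```text
time_s: 12.32
tcp_pos: [498.1, -88.2, 94.5]
eef_rot: [-1.109, 1.353, -1.353]
contact_force: [-1.8, -0.2, 10.1]
width: 0.111
```

{"fn": "arm_command", "kwargs": {"series": [{"dx":0,"dy":0,"dz":-0.05,"ax":0,"ay":0,"az":0,"claw":0.6}]}}

```text
time_s: 12.45
tcp_pos: [498.1, -88.2, 94.2]
eef_rot: [-1.109, 1.353, -1.353]
contact_force: [-2.4, -0.4, 12.4]
width: 0.109
```

{"fn": "arm_command", "kwargs": {"series": [{"dx":0,"dy":0,"dz":-0.05,"ax":0,"ay":0,"az":0,"claw":0.6}]}}

```text
time_s: 12.58
tcp_pos: [498.2, -88.2, 93.9]
eef_rot: [-1.109, 1.353, -1.353]
contact_force: [-3.9, -0.5, 15.8]
width: 0.109
```

{"fn": "arm_command", "kwargs": {"series": [{"dx":0,"dy":0,"dz":-0.05,"ax":0,"ay":0,"az":0,"claw":0.6}]}}

```text
time_s: 12.7
tcp_pos: [498.2, -88.2, 93.6]
eef_rot: [-1.109, 1.353, -1.353]
contact_force: [-5.1, 0.3, 18.7]
width: 0.105
```

{"fn": "arm_command", "kwargs": {"series": [{"dx":0,"dy":0,"dz":-0.01,"ax":0,"ay":0,"az":-0.06,"claw":0.6}]}}

```text
time_s: 12.82
tcp_pos: [498.1, -88.2, 93.5]
eef_rot: [-1.076, 1.396, -1.397]
contact_force: [-3.7, 0.1, 17.1]
width: 0.109
```

{"fn": "arm_command", "kwargs": {"series": [{"dx":0,"dy":0,"dz":-0.01,"ax":0,"ay":0,"az":-0.08,"claw":0.6}]}}

```text
time_s: 12.95
tcp_pos: [498.1, -88.2, 93.4]
eef_rot: [-1.029, 1.454, -1.455]
contact_force: [-4.5, -0.6, 16.5]
width: 0.109
```

{"fn": "arm_command", "kwargs": {"series": [{"dx":0,"dy":0,"dz":-0.04,"ax":0,"ay":0,"az":-0.08,"claw":0.6}]}}

```text
time_s: 13.08
tcp_pos: [498.1, -88.2, 93.1]
eef_rot: [-0.981, 1.511, -1.511]
contact_force: [-5.9, -0.0, 19.6]
width: 0.109
```

{"fn": "arm_command", "kwargs": {"series": [{"dx":0,"dy":0,"dz":-0.03,"ax":0,"ay":0,"az":-0.08,"claw":0.6}]}}

```text
time_s: 13.2
tcp_pos: [498.0, -88.1, 92.9]
eef_rot: [-0.93, 1.566, -1.567]
contact_force: [-6.4, 0.1, 20.9]
width: 0.109
```

```bash
python3 - <<'E'
from h import *
s=ctrl.observe(); print(s["time_s"],s["tcp_pos"],s["contact_force"],s["ft_torque"],s["width"]*88,s["qpos"])
E
```

```text
13.2 [498.02158584 -88.11606916  92.93615778] [-6.36120369  0.05937479 20.92233769] [0.06617697 1.16299774 0.10749514] 9.626214374081066 [-1.98532358e-01  4.96625280e-01  1.98205671e+00 -3.42808111e-04
  6.62929544e-01  3.00818190e-01]
```

{"fn": "arm_command", "kwargs": {"series": [{"dx":0,"dy":0,"dz":-0.005,"ax":0,"ay":0,"az":-0.08,"claw":0.6}]}}

```text
time_s: 13.32
tcp_pos: [498.0, -88.1, 92.9]
eef_rot: [-0.877, 1.622, -1.622]
contact_force: [-5.3, 0.3, 20.2]
width: 0.109
```

{"fn": "arm_command", "kwargs": {"series": [{"dx":0.02,"dy":0,"dz":-0.01,"ax":0,"ay":0,"az":-0.08,"claw":0.6}]}}

```text
time_s: 13.45
tcp_pos: [498.0, -88.1, 92.8]
eef_rot: [-0.822, 1.676, -1.676]
contact_force: [-7.0, 0.9, 21.8]
width: 0.112
```

```bash
python3 - <<'E'
from h import *
im=eyes.get_image("wrist"); cv2.imwrite("pics/w6.png",im["frame"])
s=ctrl.observe(); print(s["time_s"],s["tcp_pos"],s["contact_force"],s["ft_torque"],s["width"]*88,s["qpos"])
E
```

```text
13.5 [497.97321187 -88.09653847  92.79958577] [-6.20363378 -0.0384182  19.91353827] [-0.15574189  1.21920952 -0.02869763] 9.837846715524874 [-1.98513682e-01  4.96964249e-01  1.98191006e+00 -3.41745473e-04
  6.63215620e-01  4.64387200e-01]
```

View pics/w6.png

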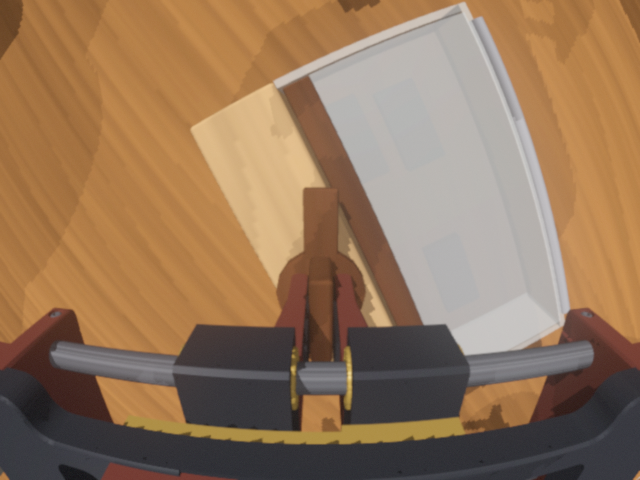

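{"fn": "arm_command", "kwargs": {"series": [{"dx":0,"dy":0,"dz":-0.01,"ax":0,"ay":0,"az":-0.08,"claw":0.6},{"dx":0,"dy":0,"dz":-0.01,"ax":0,"ay":0,"az":-0.08,"claw":0.6}]}}

```text
time_s: 13.75
tcp_pos: [497.9, -88.0, 92.6]
eef_rot: [-0.704, 1.783, -1.782]
contact_force: [-5.2, 1.8, 21.1]
width: 0.108
```

{"fn": "arm_command", "kwargs": {"series": [{"dx":0,"dy":0,"dz":-0.015,"ax":0,"ay":0,"az":-0.08,"claw":0.6},{"dx":0,"dy":0,"dz":-0.01,"ax":0,"ay":0,"az":-0.08,"claw":0.6}]}}

```text
time_s: 14.0
tcp_pos: [497.8, -88.0, 92.4]
eef_rot: [-0.575, 1.885, -1.885]
contact_force: [-7.6, 1.1, 22.8]
width: 0.111
```

{"fn": "arm_command", "kwargs": {"series": [{"dx":0.02,"dy":0,"dz":0.01,"ax":0,"ay":0,"az":-0.08,"claw":0.6},{"dx":0,"dy":0,"dz":0,"ax":0,"ay":0,"az":-0.08,"claw":0.6}]}}

```text
time_s: 14.25
tcp_pos: [497.8, -87.9, 92.4]
eef_rot: [-0.436, 1.984, -1.983]
contact_force: [-6.4, 1.1, 22.3]
width: 0.108
```

{"fn": "arm_command", "kwargs": {"series": [{"dx":0.01,"dy":0,"dz":-0.01,"ax":0,"ay":0,"az":-0.08,"claw":0.6},{"dx":0,"dy":0,"dz":-0.01,"ax":0,"ay":0,"az":-0.08,"claw":0.6}]}}

```text
time_s: 14.5
tcp_pos: [497.8, -87.8, 92.2]
eef_rot: [-0.285, 2.078, -2.076]
contact_force: [-7.1, 1.6, 23.5]
width: 0.108
```

```bash
python3 - <<'E'
from h import *
s=ctrl.observe(); print(s["time_s"],s["tcp_pos"],s["contact_force"],s["ft_torque"],s["width"]*88,s["qpos"])
E
```

```text
14.5 [497.80299338 -87.78077158  92.23339754] [-7.06541841  1.62968121 23.53268399] [ 0.45478343  1.38523567 -0.05000993] 9.466924800033267 [-1.98147444e-01  4.98080606e-01  1.98191804e+00  1.77107957e-04
  6.63122761e-01  1.10107348e+00]
```

{"fn": "arm_command", "kwargs": {"series": [{"dx":0.01,"dy":0,"dz":0.03,"ax":0,"ay":0,"az":-0.08,"claw":0.6},{"dx":0,"dy":0,"dz":0,"ax":0,"ay":0,"az":-0.08,"claw":0.6}]}}

```text
time_s: 14.75
tcp_pos: [497.8, -87.7, 92.2]
eef_rot: [-0.123, 2.165, -2.164]
contact_force: [-6.7, 2.6, 19.4]
width: 0.11
```

{"fn": "arm_command", "kwargs": {"series": [{"dx":0.01,"dy":0,"dz":0.0,"ax":0,"ay":0,"az":-0.08,"claw":0.6},{"dx":0,"dy":0,"dz":0,"ax":0,"ay":0,"az":-0.08,"claw":0.6}]}}

```text
time_s: 15.0
tcp_pos: [497.8, -87.6, 92.2]
eef_rot: [-0.051, -2.197, 2.195]
contact_force: [-8.4, 2.6, 20.4]
width: 0.109
```

{"fn": "arm_command", "kwargs": {"series": [{"dx":0,"dy":0,"dz":0.0,"ax":0,"ay":0,"az":-0.08,"claw":0.6},{"dx":0,"dy":0,"dz":0,"ax":0,"ay":0,"az":-0.06,"claw":0.6}]}}

```text
time_s: 15.25
tcp_pos: [497.7, -87.6, 92.2]
eef_rot: [-0.198, -2.122, 2.121]
contact_force: [-7.2, 2.7, 19.3]
width: 0.108
```

```bash
python3 - <<'E'
from h import *
im=eyes.get_image("wrist"); cv2.imwrite("pics/w7.png",im["frame"])
s=ctrl.observe(); print(s["time_s"],s["tcp_pos"],s["contact_force"],s["ft_torque"],s["width"]*88,s["qpos"])
print(np.round(R.from_rotvec(s["eef_rot"]).as_matrix(),3))
E
```

```text
15.3 [497.75941277 -87.55351659  92.24547845] [-7.21611836  3.33178779 19.51519604] [0.47516228 1.40901221 0.08073668] 9.466491052286193 [-1.97822667e-01  4.98146877e-01  1.98172681e+00  4.62796342e-04
  6.63845306e-01  1.56305414e+00]
[[-0.982 -0.002 -0.189]
 [ 0.189  0.001 -0.982]
 [ 0.002 -1.    -0.   ]]
```

View pics/w7.png

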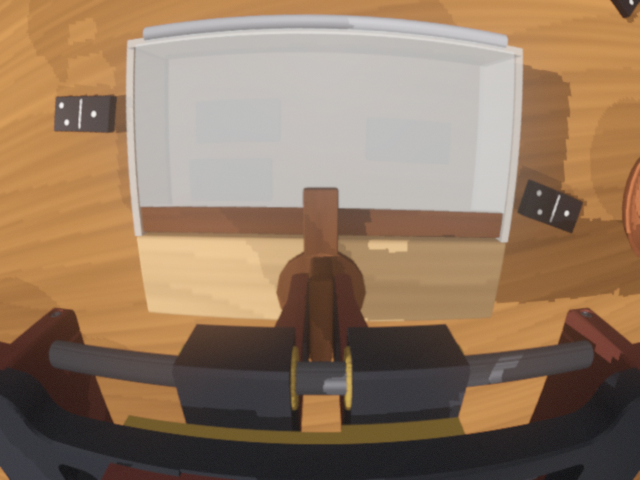

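{"fn": "arm_command", "kwargs": {"series": [{"dx":0,"dy":0,"dz":-0.01,"ax":0,"ay":0,"az":-0.02,"claw":0.6},{"dx":0,"dy":0,"dz":0,"ax":0,"ay":0,"az":0,"claw":0.6}]}}

```text
time_s: 15.55
tcp_pos: [497.8, -87.6, 92.2]
eef_rot: [-0.216, -2.112, 2.111]
contact_force: [-7.9, 3.0, 20.9]
width: 0.109
```

{"fn": "arm_command", "kwargs": {"series": [{"dx":0,"dy":0,"dz":0.1,"ax":0,"ay":0,"az":0,"claw":0.6},{"dx":0,"dy":0,"dz":0.05,"ax":0,"ay":0,"az":0,"claw":0.6}]}}

```text
time_s: 15.8
tcp_pos: [497.7, -87.6, 92.6]
eef_rot: [-0.216, -2.112, 2.111]
contact_force: [-2.3, 3.2, 4.3]
width: 0.111
```

```bash
python3 - <<'E'
from h import *
s=ctrl.observe(); print(s["time_s"],s["tcp_pos"],s["contact_force"],s["ft_torque"],s["width"]*88,s["qpos"])
E
```

```text
15.8 [497.70993531 -87.56556713  92.62278755] [-2.26248706  3.23755237  4.28466901] [ 0.57644676  0.47726904 -0.00103822] 9.744895939092872 [-1.97887938e-01  4.97395904e-01  1.98173757e+00  5.27518166e-04
  6.64563480e-01  1.57860738e+00]
```

Now open slightly and lift off.

{"fn": "arm_command", "kwargs": {"series": [{"dx":0,"dy":0,"dz":0,"ax":0,"ay":0,"az":0,"claw":1.4},{"dx":0,"dy":0,"dz":0,"ax":0,"ay":0,"az":0,"claw":2.0},{"dx":0,"dy":0,"dz":0.3,"ax":0,"ay":0,"az":0,"claw":2.4},{"dx":0,"dy":0,"dz":1.0,"ax":0,"ay":0,"az":0,"claw":2.8},{"dx":0,"dy":0,"dz":3.0,"ax":0,"ay":0,"az":0,"claw":3.5},{"dx":0,"dy":0,"dz":5.0,"ax":0,"ay":0,"az":0,"claw":3.5},{"dx":0,"dy":0,"dz":0,"ax":0,"ay":0,"az":0,"claw":3.5}]}}

```text
time_s: 16.68
tcp_pos: [501.2, -88.7, 189.5]
eef_rot: [-0.227, -2.115, 2.117]
contact_force: [0.1, -0.3, -0.2]
width: 0.398
```

```bash
python3 - <<'E'
from h import *
s=ctrl.observe(); print(s["time_s"],s["tcp_pos"],s["contact_force"],s["width"]*88)
for n in ["wrist","side"]:
  im=eyes.get_image(n); cv2.imwrite(f"pics/{n}8.png",im["frame"])
  for t in ["flap_edge","peg_wing","tongue_tip","glass","ashtray","holder","domino1"]:
    print(n,t,[(np.round(q["xyz"],1).tolist(),round(q["score"],2)) for q in eyes.place_of(im,t)[:3]])
E
```

```text
16.675 [501.23237504 -88.67264529 189.54823557] [ 0.13993881 -0.31060045 -0.20366602] 35.0149433257665
wrist flap_edge [([531.6, -93.8, 58.7], 0.57)]
wrist peg_wing [([502.1, -92.4, 83.6], 0.9), ([625.7, 52.9, -1.4], 0.5)]
wrist tongue_tip [([553.9, -88.8, 65.8], 0.59)]
wrist glass [([433.4, 355.5, -1.9], 0.73)]
wrist ashtray [([490.4, -357.5, -2.2], 0.55)]
wrist holder []
wrist domino1 [([660.9, -368.7, 4.3], 0.82), ([626.4, 52.7, -1.7], 0.68), ([496.1, -252.5, 2.9], 0.66)]
side flap_edge [([533.0, -92.7, 56.2], 0.84)]
side peg_wing [([500.6, -86.1, 80.9], 0.75), ([494.0, -255.6, -1.2], 0.63), ([531.3, -93.6, 54.9], 0.17)]
side tongue_tip [([551.2, -88.6, 62.5], 0.88)]
side glass [([433.2, 353.8, 2.7], 0.58)]
side ashtray [([490.6, -359.2, 0.1], 0.79)]
side holder [([635.8, 362.4, 0.7], 0.66)]
side domino1 [([497.3, -256.2, 0.2], 0.76), ([628.4, 53.5, -3.0], 0.46)]
```

View pics/wrist8.png

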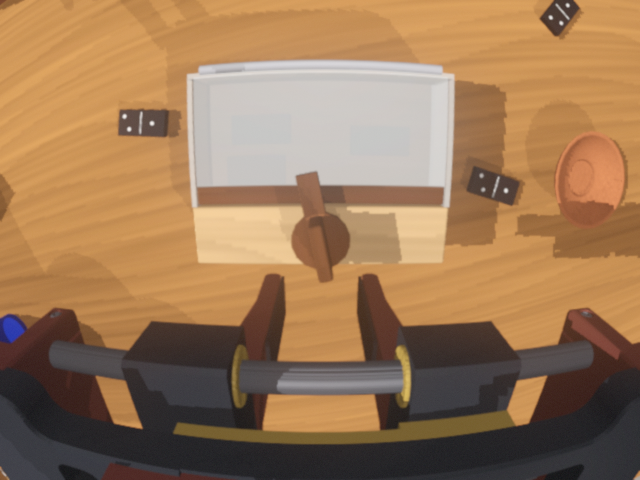

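View pics/side8.png

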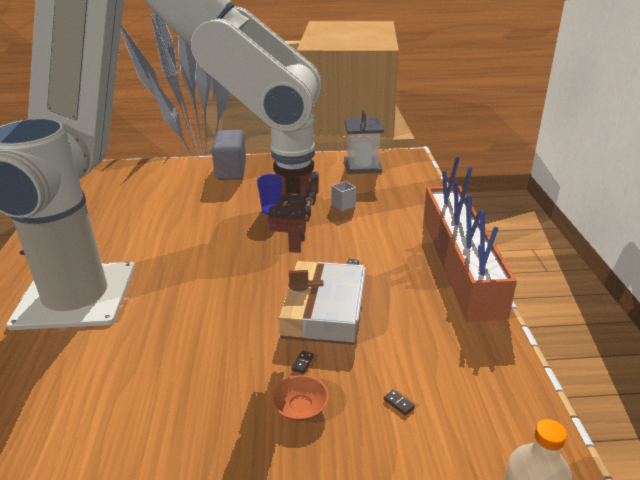

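{"fn": "arm_command", "kwargs": {"series": [{"dx":0,"dy":0,"dz":0,"ax":0,"ay":0,"az":0,"claw":3.5},{"dx":0,"dy":0,"dz":0,"ax":0,"ay":0,"az":0,"claw":3.5},{"dx":0,"dy":0,"dz":0,"ax":0,"ay":0,"az":0,"claw":3.5}]}}

```text
time_s: 17.85
tcp_pos: [498.8, -88.1, 185.8]
eef_rot: [-0.219, -2.113, 2.113]
contact_force: [0.3, -0.1, -0.3]
width: 0.402
```

```bash
python3 - <<'E'
from h import *
s=ctrl.observe(); print(s["time_s"],s["tcp_pos"],s["contact_force"],s["width"]*88)
im=eyes.get_image("wrist"); f=im["frame"][150:300,250:400]
cv2.imwrite("pics/w9c.png",cv2.resize(f,None,fx=4,fy=4,interpolation=cv2.INTER_CUBIC))
o=cv2.imread("pics/wrist8.png")[150:300,250:400]; print(np.abs(f.astype(int)-o).mean())
K=im["mtx"];M=np.array(im["tool_from_camera"]);Rm=R.from_rotvec(s["eef_rot"]).as_matrix(); p=s["tcp_pos"]
def ray(u,v,z):
    d=np.array([u-K[0,2],v-K[1,2]]); r=np.hypot(*d); th=r/K[0,0]
    dc=np.array([np.sin(th)*d[0]/r,-np.sin(th)*d[1]/r,-np.cos(th)])
    o=Rm@M[:3,3]+p; w=Rm@(M[:3,:3]@dc); return o+w*(z-o[2])/w[2]
a=ray(320.5,241,68);b=ray(307,174,68);print(a,b,"tongue yaw deg",np.degrees(np.arctan2(*(b-a)[[1,0]])), "box x yaw -11.3")
a=ray(443,264,55);b=ray(197,264,55);print("rail yaw",np.degrees(np.arctan2(*(b-a)[[1,0]])))
E
```

```text
17.85 [498.77358261 -88.14170388 185.81572308] [ 0.25842313 -0.08654399 -0.26170942] 35.373557536218414
7.119762962962963
[492.60165602 -87.61490712  68.        ] [542.05999116 -88.43592939  68.        ] tongue yaw deg -0.9510387086317311 box x yaw -11.3
rail yaw 78.15957344392906
```

View pics/w9c.png

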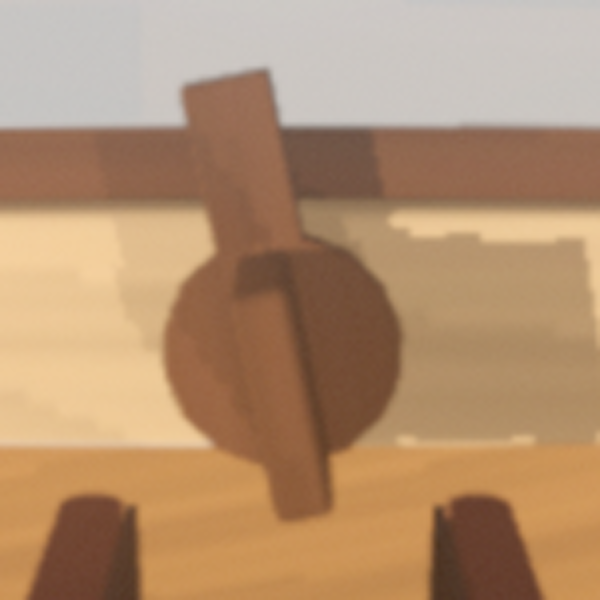

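{"fn": "arm_command", "kwargs": {"series": [{"dx":0,"dy":0,"dz":-1.0,"ax":0,"ay":0,"az":0.09,"claw":3.5},{"dx":0,"dy":0,"dz":-1.0,"ax":0,"ay":0,"az":0.09,"claw":3.2},{"dx":0,"dy":0,"dz":-2.0,"ax":0,"ay":0,"az":0,"claw":3.0},{"dx":0,"dy":0,"dz":-2.0,"ax":0,"ay":0,"az":0,"claw":2.8},{"dx":0,"dy":0,"dz":-1.5,"ax":0,"ay":0,"az":0,"claw":2.4},{"dx":0,"dy":0,"dz":-1.1,"ax":0,"ay":0,"az":0,"claw":2.0},{"dx":0,"dy":0,"dz":0,"ax":0,"ay":0,"az":0,"claw":1.8},{"dx":0,"dy":0,"dz":0,"ax":0,"ay":0,"az":0,"claw":1.6}], "squeeze": 5}}

```text
time_s: 18.9
tcp_pos: [499.1, -88.2, 100.1]
eef_rot: [-0.03, -2.208, 2.208]
contact_force: [-0.4, 0.1, -0.5]
width: 0.189
```

```bash
python3 - <<'E'
from h import *
s=ctrl.observe(); print(s["time_s"],s["tcp_pos"],s["contact_force"],s["ft_torque"],s["width"]*88,s["qpos"][5])
im=eyes.get_image("wrist"); f=im["frame"][170:320,250:400]
cv2.imwrite("pics/w10c.png",cv2.resize(f,None,fx=4,fy=4,interpolation=cv2.INTER_CUBIC))
E
```

```text
18.9 [499.08358276 -88.2026526  100.13302047] [-0.36167131  0.08369068 -0.51403406] [-0.02182322  0.13685555  0.03188295] 16.589916604819695 1.3989658858173193
```

View pics/w10c.png

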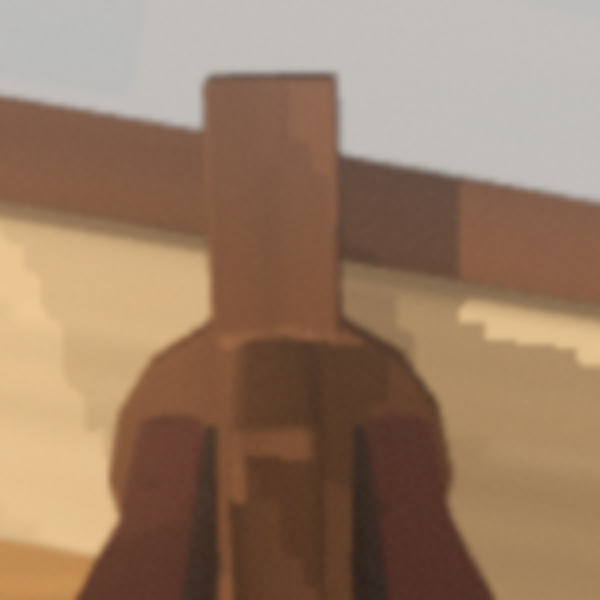

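{"fn": "arm_command", "kwargs": {"series": [{"dx":-0.08,"dy":0.03,"dz":-0.3,"ax":0,"ay":0,"az":0,"claw":1.35},{"dx":0,"dy":0,"dz":-0.15,"ax":0,"ay":0,"az":0,"claw":1.35}]}}

```text
time_s: 19.2
tcp_pos: [497.9, -87.8, 95.4]
eef_rot: [-0.03, -2.208, 2.208]
contact_force: [-0.1, 0.4, 0.8]
width: 0.154
```

{"fn": "arm_command", "kwargs": {"series": [{"dx":0,"dy":0,"dz":-0.1,"ax":0,"ay":0,"az":0,"claw":1.35}]}}

```text
time_s: 19.32
tcp_pos: [498.0, -87.8, 94.2]
eef_rot: [-0.03, -2.208, 2.208]
contact_force: [0.1, 0.4, -0.7]
width: 0.153
```

{"fn": "arm_command", "kwargs": {"series": [{"dx":0,"dy":0,"dz":-0.1,"ax":0,"ay":0,"az":0,"claw":1.35}]}}

```text
time_s: 19.45
tcp_pos: [498.0, -87.9, 93.3]
eef_rot: [-0.029, -2.208, 2.208]
contact_force: [-1.1, 0.1, 7.1]
width: 0.156
```

{"fn": "arm_command", "kwargs": {"series": [{"dx":0,"dy":0,"dz":0,"ax":0,"ay":0,"az":0,"claw":0.6},{"dx":0,"dy":0,"dz":0,"ax":0,"ay":0,"az":0,"claw":0.6},{"dx":0,"dy":0,"dz":-0.05,"ax":0,"ay":0,"az":0,"claw":0.6}], "squeeze": 60}}

```text
time_s: 19.82
tcp_pos: [498.1, -87.7, 93.3]
eef_rot: [-0.03, -2.208, 2.208]
contact_force: [-2.4, 2.9, 13.4]
width: 0.108
```

{"fn": "arm_command", "kwargs": {"series": [{"dx":0,"dy":0,"dz":-0.1,"ax":0,"ay":0,"az":0,"claw":0.6},{"dx":0,"dy":0,"dz":0,"ax":0,"ay":0,"az":0,"claw":0.6}]}}

```text
time_s: 20.08
tcp_pos: [498.2, -87.7, 92.9]
eef_rot: [-0.03, -2.209, 2.208]
contact_force: [-3.8, 3.0, 17.3]
width: 0.107
```

{"fn": "arm_command", "kwargs": {"series": [{"dx":0,"dy":0,"dz":-0.08,"ax":0,"ay":0,"az":0,"claw":0.6},{"dx":0,"dy":0,"dz":0,"ax":0,"ay":0,"az":0,"claw":0.6}]}}

```text
time_s: 20.32
tcp_pos: [498.2, -87.7, 92.6]
eef_rot: [-0.03, -2.209, 2.208]
contact_force: [-4.6, 4.9, 22.7]
width: 0.112
```

{"fn": "arm_command", "kwargs": {"series": [{"dx":0,"dy":0,"dz":-0.02,"ax":0,"ay":0,"az":-0.04,"claw":0.6}]}}

```text
time_s: 20.45
tcp_pos: [498.2, -87.7, 92.6]
eef_rot: [-0.074, -2.188, 2.188]
contact_force: [-5.5, 4.9, 25.9]
width: 0.114
```

{"fn": "arm_command", "kwargs": {"series": [{"dx":0,"dy":0,"dz":-0.02,"ax":0,"ay":0,"az":-0.04,"claw":0.6}]}}

```text
time_s: 20.58
tcp_pos: [498.2, -87.7, 92.5]
eef_rot: [-0.117, -2.166, 2.166]
contact_force: [-6.8, 4.3, 27.2]
width: 0.11
```

```bash
python3 - <<'E'
from h import *
s=ctrl.observe(); print(s["time_s"],s["tcp_pos"],s["contact_force"],s["ft_torque"],s["width"]*88,s["qpos"][5],s["joint_torque"])
E
```

```text
20.575 [498.1887686  -87.66629749  92.46847168] [-6.7736782   4.31120641 27.1650181 ] [0.7596938  1.3849928  0.17667396] 9.70223572369552 1.4803480876988 [ -1.61322311 -36.34358168 -15.36559582  -0.38743626  -2.28120402
  -0.25692112]
```

{"fn": "arm_command", "kwargs": {"series": [{"dx":0,"dy":0,"dz":0.05,"ax":0,"ay":0,"az":-0.04,"claw":0.6}]}}

```text
time_s: 20.7
tcp_pos: [498.2, -87.7, 92.5]
eef_rot: [-0.16, -2.145, 2.145]
contact_force: [-3.2, 3.0, 14.8]
width: 0.11
```

{"fn": "arm_command", "kwargs": {"series": [{"dx":0,"dy":0,"dz":0,"ax":0,"ay":0,"az":-0.04,"claw":0.6}]}}

```text
time_s: 20.82
tcp_pos: [498.2, -87.7, 92.5]
eef_rot: [-0.2, -2.123, 2.123]
contact_force: [-4.8, 4.0, 18.0]
width: 0.11
```

{"fn": "arm_command", "kwargs": {"series": [{"dx":0,"dy":0,"dz":0,"ax":0,"ay":0,"az":-0.04,"claw":0.6},{"dx":0,"dy":0,"dz":0,"ax":0,"ay":0,"az":-0.03,"claw":0.6}]}}

```text
time_s: 21.08
tcp_pos: [498.2, -87.7, 92.5]
eef_rot: [-0.27, -2.085, 2.084]
contact_force: [-4.2, 4.1, 19.9]
width: 0.112
```

```bash
python3 - <<'E'
from h import *
s=ctrl.observe(); print(s["time_s"],s["tcp_pos"],s["contact_force"],s["ft_torque"],s["width"]*88,s["qpos"][5],s["joint_torque"])
im=eyes.get_image("wrist"); f=im["frame"][170:320,250:400]
cv2.imwrite("pics/w11c.png",cv2.resize(f,None,fx=4,fy=4,interpolation=cv2.INTER_CUBIC))
E
```

```text
21.075 [498.18480108 -87.66661858  92.4997377 ] [-4.22928043  4.11011645 19.92062117] [0.76035507 1.05230444 0.10109328] 9.87204585067915 1.6301076366026301 [ -1.90953277 -39.58974838 -15.81768215  -0.47639614  -1.73382014
  -0.10448177]
```

View pics/w11c.png

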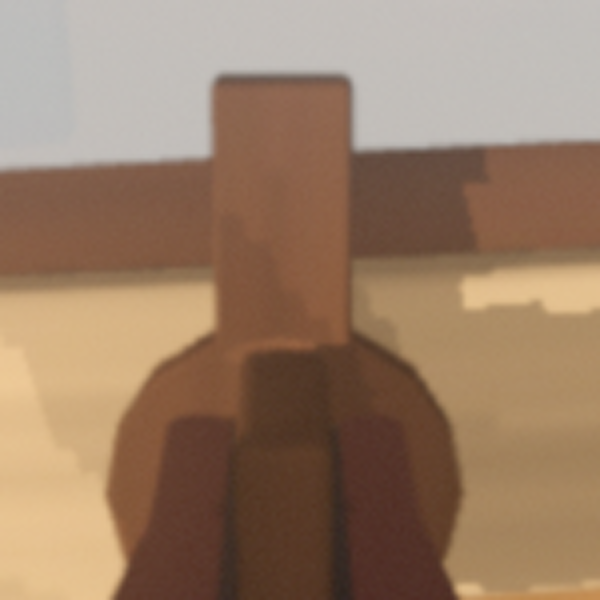

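{"fn": "arm_command", "kwargs": {"series": [{"dx":0,"dy":0,"dz":0,"ax":0,"ay":0,"az":0,"claw":0.6},{"dx":0,"dy":0,"dz":0,"ax":0,"ay":0,"az":0,"claw":1.2},{"dx":0,"dy":0,"dz":0,"ax":0,"ay":0,"az":0,"claw":1.4}]}}

```text
time_s: 21.5
tcp_pos: [498.7, -87.9, 92.4]
eef_rot: [-0.271, -2.085, 2.086]
contact_force: [-2.6, 2.8, 14.9]
width: 0.153
```

```bash
python3 - <<'E'
from h import *
s=ctrl.observe(); print(s["time_s"],s["tcp_pos"],s["contact_force"],s["ft_torque"],s["width"]*88,s["qpos"][5],s["joint_torque"])
im=eyes.get_image("wrist"); f=im["frame"][170:320,250:400]
cv2.imwrite("pics/w12c.png",cv2.resize(f,None,fx=4,fy=4,interpolation=cv2.INTER_CUBIC))
E
```

```text
21.5 [498.73194753 -87.91823714  92.38266103] [-2.64653375  2.80288364 14.85309146] [0.42477935 0.53056213 0.0749218 ] 13.462574548599598 1.6292317836744163 [-1.16474736e+00 -4.09211290e+01 -1.48353025e+01 -3.79671073e-01
 -8.78996104e-01  3.45257751e-02]
```

View pics/w12c.png

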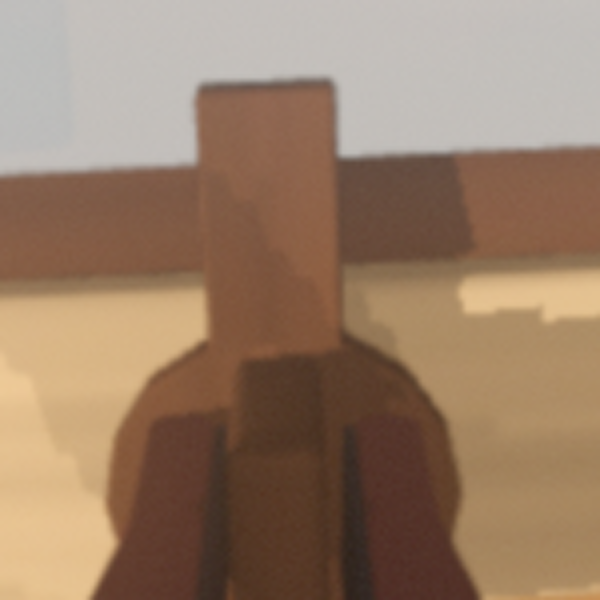

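{"fn": "arm_command", "kwargs": {"series": [{"dx":0,"dy":0,"dz":0.15,"ax":0,"ay":0,"az":0,"claw":1.5},{"dx":0,"dy":0,"dz":0.2,"ax":0,"ay":0,"az":0,"claw":1.5},{"dx":0,"dy":0,"dz":0.2,"ax":0,"ay":0,"az":0,"claw":1.8}]}}

```text
time_s: 21.92
tcp_pos: [497.7, -87.9, 96.4]
eef_rot: [-0.268, -2.084, 2.084]
contact_force: [-0.3, -0.1, -0.2]
width: 0.2
```

```bash
python3 - <<'E'
from h import *
s=ctrl.observe(); print(s["time_s"],s["tcp_pos"],s["contact_force"],s["ft_torque"],s["width"]*88,s["qpos"][5])
im=eyes.get_image("wrist"); f=im["frame"][170:320,250:400]
cv2.imwrite("pics/w13c.png",cv2.resize(f,None,fx=4,fy=4,interpolation=cv2.INTER_CUBIC))
E
```

```text
21.925 [497.70125415 -87.89847769  96.44298402] [-0.29396633 -0.07448399 -0.22269029] [-0.02072872  0.17358483  0.00159973] 17.564321943383252 1.6292180529879408
```

View pics/w13c.png

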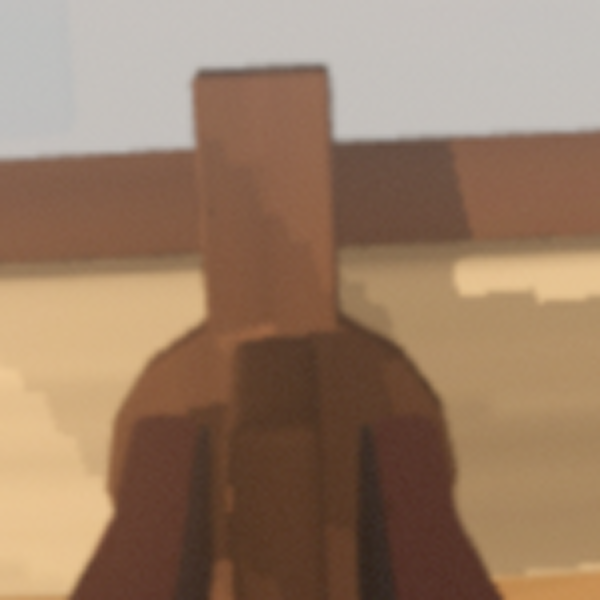

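{"fn": "arm_command", "kwargs": {"series": [{"dx":0,"dy":0,"dz":0.5,"ax":0,"ay":0,"az":0,"claw":2.5},{"dx":0,"dy":0,"dz":0.5,"ax":0,"ay":0,"az":0,"claw":3.5},{"dx":0,"dy":0,"dz":2.0,"ax":0,"ay":0,"az":0,"claw":3.5},{"dx":0,"dy":0,"dz":4.0,"ax":0,"ay":0,"az":0,"claw":3.5},{"dx":0,"dy":0,"dz":3.0,"ax":0,"ay":0,"az":0,"claw":3.5},{"dx":0,"dy":0,"dz":0,"ax":0,"ay":0,"az":0,"claw":3.5},{"dx":0,"dy":0,"dz":0,"ax":0,"ay":0,"az":0,"claw":3.5},{"dx":0,"dy":0,"dz":0,"ax":0,"ay":0,"az":0,"claw":3.5},{"dx":0,"dy":0,"dz":0,"ax":0,"ay":0,"az":0,"claw":3.5},{"dx":0,"dy":0,"dz":0,"ax":0,"ay":0,"az":0,"claw":3.5}]}}

```text
time_s: 23.22
tcp_pos: [497.7, -87.8, 196.0]
eef_rot: [-0.268, -2.084, 2.084]
contact_force: [-0.2, 1.0, 0.1]
width: 0.399
```

```bash
python3 - <<'E'
from h import *
s=ctrl.observe(); print(s["time_s"],s["tcp_pos"],s["contact_force"],s["width"]*88)
for n in ["wrist","side"]:
  im=eyes.get_image(n); cv2.imwrite(f"pics/{n}14.png",im["frame"])
  for t in ["flap_edge","peg_wing","tongue_tip"]:
    print(n,t,[(np.round(q["xyz"],1).tolist(),round(q["score"],2)) for q in eyes.place_of(im,t)[:3]])
f=cv2.imread("pics/wrist14.png")[40:300,170:470]; cv2.imwrite("pics/w14c.png",cv2.resize(f,None,fx=2.3,fy=2.3,interpolation=cv2.INTER_CUBIC))
f=cv2.imread("pics/side14.png")[240:350,260:380]; cv2.imwrite("pics/s14c.png",cv2.resize(f,None,fx=5,fy=5,interpolation=cv2.INTER_CUBIC))
E
```

```text
23.225 [497.71295024 -87.80098959 196.00786371] [-0.16449588  1.03693376  0.10330544] 35.12075600537408
wrist flap_edge [([532.7, -94.3, 56.9], 0.85)]
wrist peg_wing [([498.5, -89.2, 82.4], 0.7)]
wrist tongue_tip [([547.0, -97.3, 63.8], 0.75)]
side flap_edge [([531.6, -93.3, 54.3], 0.67)]
side peg_wing [([499.5, -86.2, 81.5], 0.81)]
side tongue_tip [([550.4, -97.7, 62.9], 0.84), ([498.8, -85.5, 84.7], 0.53)]
```

View pics/w14c.png

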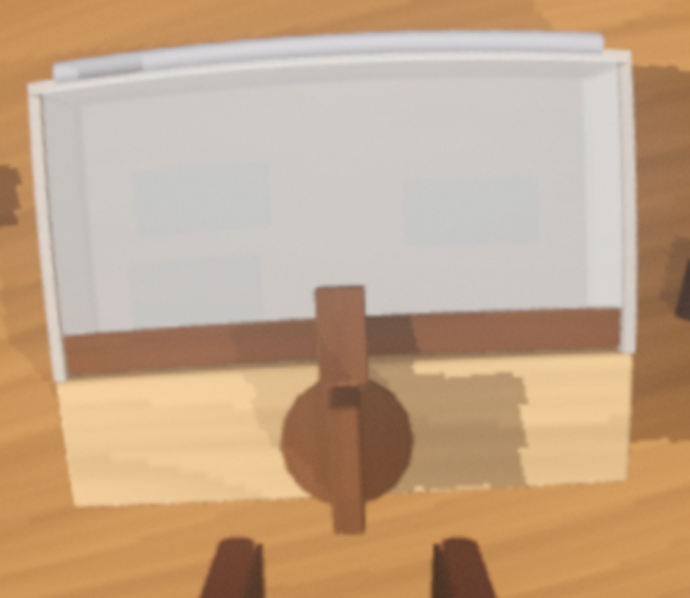

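View pics/s14c.png

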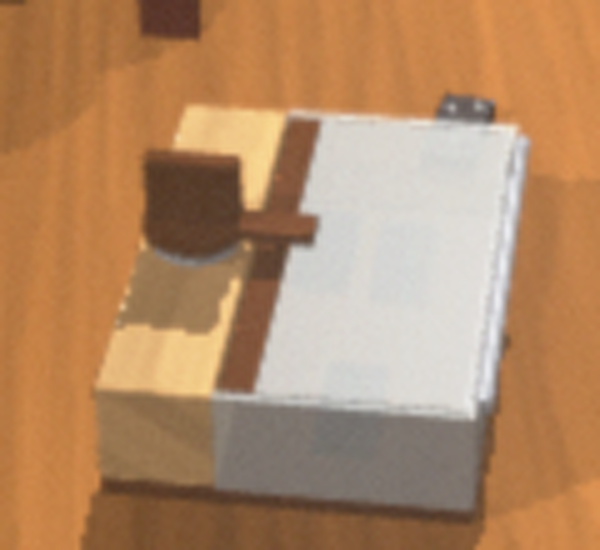

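```bash
python3 - <<'E'
from h import *
print(ctrl.hand_in())
E
```

```text
the job is handed in; nothing more can be done
None
```

I closed the flap completely and turned the peg about a quarter turn, so its tongue lies across the flap. The peg needed a second turn to stay there. I handed the job in at about 23.5 s; no verdict was reported.

- **Flap:** I pressed it down to a hard stop at about 16 N. Later pictures put its batten edge at z of about 54 to 57 mm, level with the 55 mm box top.
- **First turn:** The taper bit at about 9 mm of stem travel. I turned the peg 1.58 rad under a measured 16.5 to 23.5 N. After I let go, the picture showed it had sprung back about 0.19 rad.
- **Second turn:** I took hold of it again and turned it from about 1.40 to 1.63 rad. The push peaked at 27 N and dipped to 15 N for one step. This time I opened the fingers while still pressing. The peg sprang back about 0.04 rad and then held.
- **Bush:** The highest downward force I read was 27 N, under the 35 N limit.
- **Last check:** About 1.3 s after the gripper was clear, the wrist and side cameras both showed the tongue across the batten at about 1.57 to 1.6 rad.
- **Other objects:** After the first turn, the ones the cameras found measured within a few millimetres of where they started. The gripper only worked at the box after that, and I did not measure them again.

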